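# Bolt the cash box with the T-key

### The job

Lock the cash box to its steel lock post: take the long T-key out of its pocket in the desk tidy, lower it down the post's deep shaft, feel for the angle at which it drops fully onto the square stem at the bottom, and with it turn the stem clockwise until the bolt is fully out. Then draw the key out and stand it back in its pocket. Do not press or wind the key hard against the post or its stem, and leave the cactus pot and the hole punch alone.

Things in the scene. Friction and masses are not known exactly. Their poses are not given: they have to be found in the camera images.
- key_grip (a point): Steel T-key, about 0.26 kg, 165 mm tall, upright in the tidy's pocket. Point: centre of its level cross-bar, 157 mm above the foot. x along the bar (70 mm long, 14 mm wide with flat sides, 16 mm high; grasp across its width), z up the 12 mm round shank.
- key_foot (a point): Centre of the key's bottom face, 157 mm below key_grip; same axes. The foot, 22 mm high and at most 27 mm across its corners, has a 14 mm square socket, open downwards, 22 mm deep, its sides along the key's x and y.
- post: Lock post, an upright steel block 70 x 70 x 110 mm, fixed. Origin: on the shaft's axis at counter height; z up, x towards the small steel cash box (110 x 150 mm, 70 mm high, handle to 86 mm, fixed) that starts 62 mm from the axis.
- shaft_mouth (a point): Middle of the post's top, 110 mm above the counter: mouth of a vertical round shaft of 32 mm that runs straight down to the counter.
- stem_top (a point): Tip of the 12 mm square steel stem on the shaft's axis, 30 mm above the counter, 80 mm below the mouth; its top 3.5 mm taper to 8 mm. Axes given are the post's. Its own angle is unknown: at the start 0.15 to 1.42 rad anticlockwise (from above) of square with the post. Key off-angle by over 0.18 rad: foot stops 23 to 30 mm above the counter; seated: 8 mm (play 1 mm all round).
- bolt (a joint): Round bolt, driven out of the post towards the cash box by the stem: 0 m = drawn back, 0.018 m = fully out. Stem: 1.0 rad clockwise from above to a hard stop (18 mm of bolt per rad), about 0.12 N m of friction, stays where left; up to 0.36 rad of lost motion in the socket first.
- pocket (a point): Floor centre of the key pocket, a 32 mm square well, 61 mm deep, at one end of the red desk tidy (fixed, 120 x 76 mm, 65 mm high, pens to 110 mm); 4 mm above the counter. x points along the tidy to the pens, z up.
- cactus: Bystander: white ceramic pot, 76 mm wide and 65 mm high, with a cactus to 130 mm; origin under its centre.
- punch: Bystander: steel hole punch, about 120 x 90 mm and 75 mm high; origin under its centre.
Things that resemble listed ones, but are neither listed nor needed, are in the scene too. There is more than one size of the part that bears key_grip; the job needs the largest.

How it is judged:
By the outcome, as a careful person would: the job done as asked, in the order asked, and still so for the second after the job is handed in, with the robot touching nothing.
It also fails if it takes over 72 s, if anything falls off the work surface, if the arm or the gripper's body presses on something with over 40 N, if the wrist force passes 120 N, or if a joint passes its speed limit or range.

### The arm

A 6-joint arm with a two-finger parallel gripper is mounted at the origin on the work surface. World frame = base frame: x ahead of the robot, y to its left, z up, the work surface at z = 0. Lengths are in m, angles in rad, forces in N, time in s.
With the tool pointing down it reaches from about 0.35 to 1 m from the base axis. Payload 7.1 kg.
Tool frame: the origin (TCP) lies midway between the tips of the shut fingers; the grasp point (between the pads) lies 19 mm behind it; z points along the fingers, y is the line along which they close (so a half turn about z gives the same grasp; the last joint's range is limited). The gripper opens to 85 mm and grips with 20 to 120 N. Pads are 22 mm wide; open, the fingers measure 114 mm over their backs; the gripper's body (76 mm by 85 mm) begins 54 mm behind the grasp point. The pads swing forward as they close: fully open they stand 13 mm farther back than shut.
Start: joints at [-1.191, 0.423, 1.63, -0, 1.089, -0.019], TCP at [0.243, -0.576, 0.231] pointing down, gripper open.
Joint ranges: [-3, 3], [-0.9, 2.11], [0.09, 2.58], [-1.31, 4.45], [0.11, 2.69], [-2.54, 2.54]. Speed limits (rad/s): [2.39, 2.39, 3.01, 3.14, 3.14, 3.14].

### API

Orientations are given as a unit quaternion [w, x, y, z].
In Python, from workcell import status, viewer, ctrl, search_frame gives the robot as it stands.
- The arm moves only by the tool carry_out, never from a script. Its argument "rows" is a list of rows, each a list of 5 numbers: the shift along the tool's x, y, z in mm, then the turn about the tool's z in degrees, then the opening, from 0 (shut) to 1 (fully open). A call has 1 to 20 rows; each row shifts and turns the commanded pose from where the row before left it, along the tool's axes as they then stand; what a row does not reach is not made up. A row lasts 1/10 s, in which the tool goes at most 50 mm and 8.59 degrees, less where a joint would pass 70% of its speed; a pose out of reach is approached as far as the arm can. A call with a gripper value outside its range is refused whole. The fingers move at their own pace and stop on an object; "force" is the grip in N (left out, the last holds). Time passes only in rows, so rows that do not move let the fingers close. It gives the time, the measured TCP pose, the force, the opening and the grip force at its end, in the units of the state.
- status.observe(): the state, without advancing time (a new reading comes with each control period).
- viewer.read_camera(name): name is "scene" or "top"; returns a dict with "image" (480x640x3 uint8, red, green, blue), "mtx" (3x3 intrinsics, pixels), "k1" (the pictures are not rectified: a ray, as slopes to the right and down, at radius r is drawn at 1 + k1 r^2 times it, then the intrinsics apply), "R" (3x3) and "t" (3): a world point X has camera coordinates R X + t. Camera axes: x right, y down, z forward; pixel columns grow to the right and rows downward; lengths in m; the calibration is good to about 2 mm. A picture is of the moment at which its call begins. There is no depth.
- ctrl.close_job(): hands the job in; it is judged then, once.
Trained networks look in a picture, given as the dict that the camera call returned (one of the last four; its "shot" number tells which), for a name from the list of things; names that differ only in an ending like _2 or _b are one class to them, and where a whole thing is asked for, a point or a joint stands for the part that bears it (a point fixed in the world has none). Each returns a list of dicts, best first, with "confidence" (0 to 1); they miss things now and then, are a little off and sometimes report something else, mostly with a low value. They report only what shows in the picture. A call takes as long as a camera call. They do not tell look-alikes from the thing itself.
- search_frame(target, picture): "box" ([left, top, right, bottom] in pixels, round what is visible of it).
The state is a dict: "t": time; "joint_positions": joint angles; "joint_velocities": joint speeds; "effort": joint torques, N m; "tool_pos": TCP position; "tcp_rot": TCP orientation; "contact_force": force on the tool from outside, world axes, zero at the start; "moment": the same for the moment, N m; "grip_width": finger opening in m; "gripper_force": force on a finger pad.
Only numpy, scipy, OpenCV 4.12 (cv2) and the standard library are available. Lean on these libraries where they do the work, as an engineer would, in place of code of your own. Each camera call takes 0.05 s, during which the arm holds its last target. There are 200 camera calls.

## Working session

There is one attempt and no reset: what is moved stays moved. The work goes in short steps, Python scripts to look and compute and a tool call to move; the robot and the scene stay as the last step left them, time stands still between calls to the robot, and variables do not carry over. Pictures are saved under pics/ and viewed, at most 10 in all, crops included, and the job is handed in when it is done.

Besides the shell and the picture viewer there is one more tool, called after "Emit:" as name(argument=value, ...) on one line, values as JSON. carry_out: Moves the arm, as the interface text tells. Its arguments: {"type":"object","properties":{"rows":{"type":"array"},"force":{"type":"number"}},"required":["rows"]}

```bash
mkdir -p pics; ls
cat > h.py <<'E'
import numpy as np, cv2
from workcell import status, viewer, ctrl, search_frame
def shot(n,save=None):
    p=viewer.read_camera(n)
    if save: cv2.imwrite('pics/'+save,np.asarray(p['image'])[:,:,::-1])
    return p
def ray(p,uv):
    K=np.array(p['mtx']);R=np.array(p['R']);t=np.array(p['t'])
    d=(np.array(uv,float)-K[:2,2])/[K[0,0],K[1,1]]
    s=d.copy()
    for _ in range(30): s=d/(1+p['k1']*(s@s))
    return -R.T@t, R.T@np.array([s[0],s[1],1])
def atz(p,uv,z):
    c,d=ray(p,uv); return c+d*(z-c[2])/d[2]
def proj(p,X):
    K=np.array(p['mtx']);c=np.array(p['R'])@np.array(X,float)+np.array(p['t'])
    s=c[:2]/c[2]; s=s*(1+p['k1']*(s@s)); return s*[K[0,0],K[1,1]]+K[:2,2]
def tri(pa,a,pb,b):
    c1,d1=ray(pa,a);c2,d2=ray(pb,b)
    s=np.linalg.lstsq(np.c_[d1,-d2],c2-c1,rcond=None)[0]
    A=c1+s[0]*d1;B=c2+s[1]*d2
    return (A+B)/2,np.linalg.norm(A-B)
E
cat > a.py <<'E'
from h import *
np.set_printoptions(precision=3,suppress=True)
for n in('top','scene'):
    p=shot(n,n+'0.png'); c,_=ray(p,(320,240)); print(n,'cam',c,'f',p['mtx'][0][0],p['k1'])
    for k in('key_grip','post','bolt','pocket','cactus','punch'):
        try: print(k,[(np.round(d['box']).astype(int).tolist(),round(d['confidence'],2)) for d in search_frame(k,p)][:6])
        except Exception as e: print(k,e)
s=status.observe();print(s)
E
python3 a.py
```

```text
pics
top cam [0.434 0.019 1.462] f 555.0423733260675 -0.11119443956348884
key_grip [([191, 245, 213, 249], 0.66), ([226, 280, 242, 299], 0.49), ([246, 235, 264, 264], 0.48)]
post [([346, 152, 413, 236], 0.68)]
bolt []
pocket [([237, 210, 272, 257], 0.61)]
cactus [([147, 171, 179, 202], 0.96), ([347, 151, 411, 238], 0.27)]
punch [([468, 235, 508, 288], 0.95)]
scene cam [1.205 0.307 0.799] f 459.86832844584205 -0.08834435519883366
key_grip [([443, 264, 470, 305], 0.86), ([394, 222, 407, 276], 0.73), ([420, 221, 441, 265], 0.6)]
post [([393, 225, 405, 267], 0.59)]
bolt []
pocket [([367, 259, 416, 324], 0.77), ([193, 223, 278, 329], 0.61)]
cactus [([477, 329, 521, 388], 0.6)]
punch [([155, 187, 198, 234], 0.64)]
{'t': 0.7, 'joint_positions': array([-1.191,  0.423,  1.63 ,  0.   ,  1.089, -0.019]), 'joint_velocities': array([-0.   , -0.001,  0.   ,  0.   ,  0.001, -0.002]), 'effort': array([  0.001, -55.718, -28.21 ,  -0.   ,   0.001,   0.   ]), 'tool_pos': array([ 0.243, -0.576,  0.231]), 'tcp_rot': array([0.   , 0.98 , 0.198, 0.   ]), 'contact_force': array([-0.622, -0.247,  0.189]), 'moment': array([-0.013,  0.009, -0.021]), 'gripper_force': 0.0, 'grip_width': 0.08545255337226776}
```

View pics/top0.png

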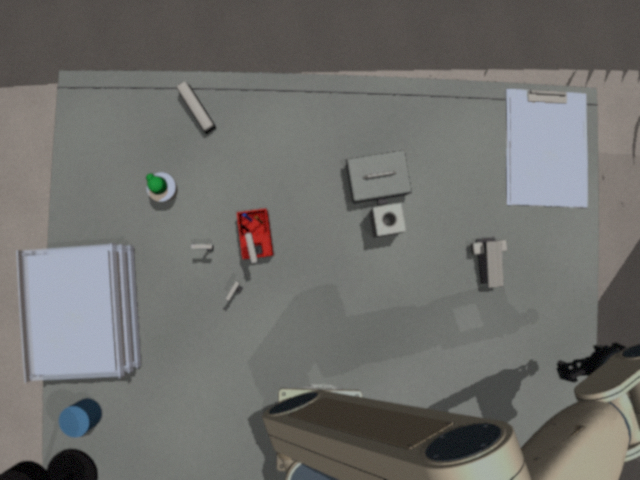

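View pics/scene0.png

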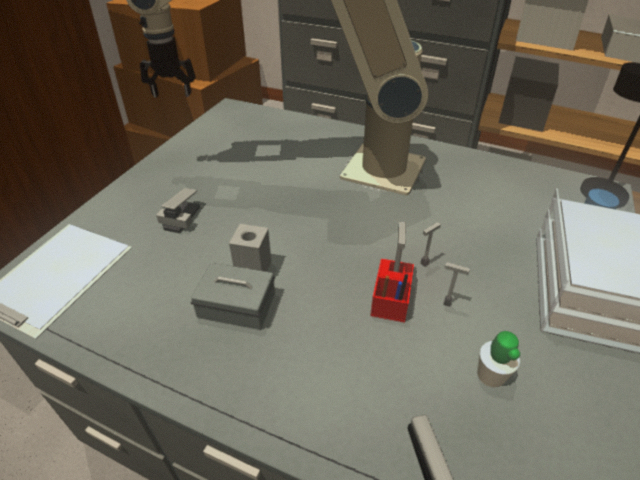

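The top view shows the box (380,176), the post with its shaft (389,219), the red tidy (254,236), the cactus (160,187) and the punch (489,262). Three things could be taken for the key: the T standing in the tidy (top 251,248; scene 401,240), a smaller T on a stand (top 202,247; scene 456,268), and another small T (top 233,292; scene 431,230). By the description I choose the one in the tidy, and I check it in a crop.

Run:
```python
import cv2,numpy as np
a=cv2.imread('pics/top0.png');b=cv2.imread('pics/scene0.png')
c=cv2.resize(a[195:315,180:290],None,fx=5,fy=5,interpolation=cv2.INTER_CUBIC)[:600,:400]
c=cv2.resize(a[200:300,225:285],(360,600),interpolation=cv2.INTER_CUBIC)
d=cv2.resize(b[215:325,365:440],(409,600),interpolation=cv2.INTER_CUBIC)
cv2.imwrite('pics/c1.png',np.hstack([c,d]))
e=cv2.resize(a[195:245,360:420],(480,400),interpolation=cv2.INTER_CUBIC)
cv2.imwrite('pics/c2.png',e)
```

```text
(no output)
```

View pics/c1.png

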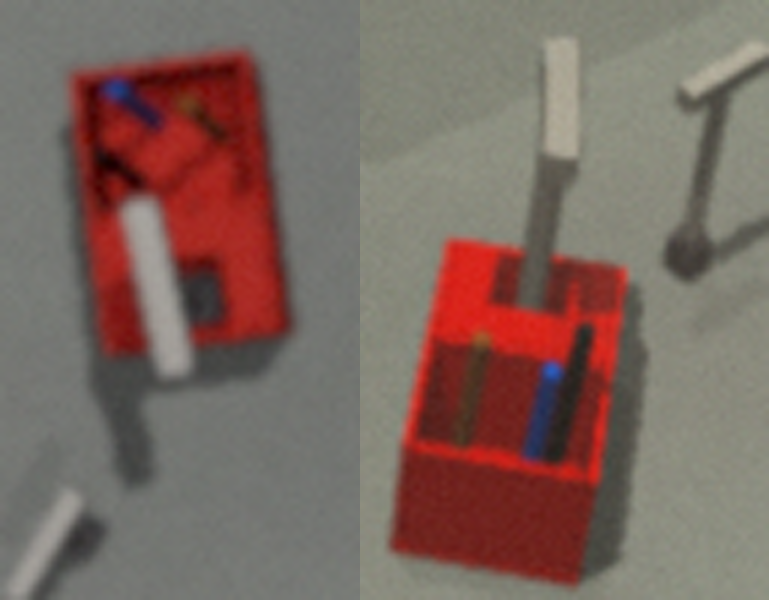

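View pics/c2.png

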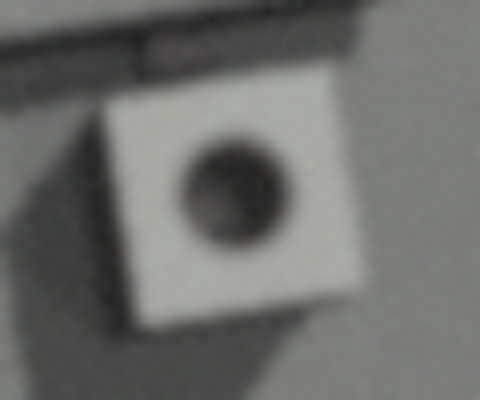

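The crop confirms it: the long T stands upright in the tidy's pocket, with its bar at about top (251,247). The look-alikes stand loose on the counter and are smaller. The second crop shows the shaft mouth at about top (389,219). Next I measure.

```bash
cat > m.py <<'E'
from h import *
np.set_printoptions(precision=4,suppress=True)
def blob(p,box,f,near,k=8,invert=False):
    l,t,r,b=box; im=np.asarray(p['image'])[t:b,l:r]
    im=cv2.resize(im,None,fx=k,fy=k,interpolation=cv2.INTER_CUBIC).astype(int)
    m=f(im).astype(np.uint8)
    n,lab,st,ce=cv2.connectedComponentsWithStats(m)
    cx,cy=(near[0]-l)*k,(near[1]-t)*k
    i=lab[int(cy),int(cx)]
    if i==0: i=1+np.argmin(np.hypot(ce[1:,0]-cx,ce[1:,1]-cy))
    c=max(cv2.findContours((lab==i).astype(np.uint8),cv2.RETR_EXTERNAL,cv2.CHAIN_APPROX_NONE)[0],key=len)[:,0,:]
    to=lambda q:(np.asarray(q)+.5)/k-.5+[l,t]
    return to(c),to(ce[i])
def rect(P):
    return cv2.minAreaRect((P[:,:2]*1000).astype(np.float32))
def key(p,near=(251,247),z=.169):
    x,y=near
    c,ce=blob(p,(x-25,y-25,x+25,y+30),lambda a:(a.min(2)>120)&(a[...,0]-a[...,2]<40),near)
    P=np.array([atz(p,q,z) for q in c]); return rect(P),ce
def edges(r):
    b=cv2.boxPoints(r);e=np.diff(np.r_[b,b[:1]],axis=0);i=np.argmax(np.hypot(*e.T));return np.degrees(np.arctan2(e[i,1],e[i,0]))%180
if __name__=='__main__':
    for j in range(3):
        p=shot('top')
        r,ce=key(p); print('key',r,edges(r),ce)
        g=lambda a:a.mean(2)>135
        c,_=blob(p,(362,195,420,245),g,(378,228)); r=rect(np.array([atz(p,q,.11) for q in c])); print('post',r,edges(r))
        c,ce=blob(p,(378,205,402,232),lambda a:a.mean(2)<110,(389,218)); P=np.array([atz(p,q,.11) for q in c]);print('mouth',ce,cv2.minEnclosingCircle((P[:,:2]*1000).astype(np.float32)),rect(P),atz(p,ce,.11))
        c,_=blob(p,(232,205,278,265),lambda a:(a[...,0]-a[...,2]>70),(262,240))
        P=np.array([atz(p,q,.065) for q in c]);r=rect(P);print('tidy',r,edges(r))
    s=shot('scene')
    c,ce=blob(s,(385,215,412,255),lambda a:a.min(2)>135,(402,235)); print('scene key bar blob',ce,c.min(0),c.max(0))
E
python3 m.py
```

```text
key ((469.75762939453125, 172.16323852539062), (68.90223693847656, 13.066627502441406), 14.848662376403809) 14.848657 [250.801  247.5411]
post ((551.9739990234375, -157.8692626953125), (70.4102783203125, 71.61073303222656), 10.992121696472168) 100.99209
mouth [389.0613 218.7271] ((552.02783203125, -156.78900146484375), 16.9246768951416) ((552.0078735351562, -156.78631591796875), (33.556373596191406, 32.467010498046875), 42.1527214050293) [ 0.5521 -0.1567  0.11  ]
tidy ((508.3555908203125, 177.27069091796875), (120.25162506103516, 78.01348876953125), 9.26322078704834) 9.263216
key ((469.89422607421875, 172.16909790039062), (69.03216552734375, 13.154913902282715), 14.738137245178223) 14.738125 [250.7952 247.5329]
post ((551.785888671875, -157.97622680664062), (70.96528625488281, 71.78997039794922), 10.861937522888184) 100.86194
mouth [389.0753 218.7451] ((552.0136108398438, -156.8440704345703), 16.891765594482422) ((551.9369506835938, -156.79391479492188), (33.357566833496094, 32.54396057128906), 46.59196853637695) [ 0.552  -0.1567  0.11  ]
tidy ((508.48236083984375, 177.25070190429688), (120.0671615600586, 78.10675811767578), 9.039337158203125) 9.039335
key ((469.8568115234375, 172.17608642578125), (69.00557708740234, 12.92216682434082), 14.919301986694336) 14.919289 [250.7833 247.5107]
post ((551.916748046875, -157.81292724609375), (70.39544677734375, 71.70695495605469), 10.969046592712402) 100.969025
mouth [389.0777 218.7332] ((552.060302734375, -156.9275360107422), 16.977174758911133) ((552.1698608398438, -156.86532592773438), (33.5737419128418, 32.544822692871094), 46.603599548339844) [ 0.552  -0.1567  0.11  ]
tidy ((508.3765869140625, 177.39393615722656), (120.08670806884766, 78.08824920654297), 9.267536163330078) 9.267536
scene key bar blob [401.6821 232.2566] [398.5625 221.3125] [404.5625 242.9375]
```

Emit:
carry_out(rows=[[0,0,0,8,1],[20,-33,0,0,1],[20,-33,0,0,1],[20,-33,0,0,1],[20,-33,0,0,1],[20,-33,0,0,1],[20,-33,0,0,1],[20,-33,0,0,1],[20,-33,0,0,1],[20,-33,0,0,1],[20,-33,0,0,1],[20,-33,0,0,1],[20,-33,0,0,1],[20,-33,0,0,1],[20,-33,0,0,1],[20,-33,0,0,1],[20,-33,0,0,1],[20,-33,0,0,1],[0,0,0,0,1]], force=40)

```text
t: 2.8
tool_pos: [0.429, 0.0568, 0.2318]
tcp_rot: [-0.0, 0.991, 0.131, 0.001]
contact_force: [0.0, -0.4, -0.3]
grip_width: 0.0852
gripper_force: 0.0
```

```bash
cat > d.py <<'E'
import sys
from h import *
# usage: d.py x y yaw(deg) z  (mm) -> turn, then tool shift
def yaw(q):
    w,x,y,z=q; return np.degrees(np.arctan2(2*(x*y+w*z),w*w+x*x-y*y-z*z))
def rep(x,y,ps,z):
    s=status.observe();p=np.array(s['tool_pos'])*1000;c=yaw(s['tcp_rot'])
    a=np.radians(ps);d=np.array([x,y])-p[:2]
    print('t',round(s['t'],2),'tcp',p.round(1),'yaw',round(c,2),'F',np.round(s['contact_force'],1),'M',np.round(s['moment'],2),'w',round(s['grip_width']*1e3,1),'g',round(s['gripper_force'],1),'j6',round(s['joint_positions'][5],2))
    print('turn',round((c-ps+180)%360-180,2),'shift',(d@[np.cos(a),np.sin(a)]).round(1),(d@[np.sin(a),-np.cos(a)]).round(1),round(p[2]-z,1))
if __name__=='__main__': rep(*map(float,sys.argv[1:]))
E
python3 d.py 469.8 172.2 14.8 142
```

```text
t 2.8 tcp [429.   56.8 231.8] yaw 15.09 F [ 0.  -0.4 -0.3] M [-0.03 -0.03 -0.02] w 85.2 g 0.0 j6 1.41
turn 0.29 shift 68.9 -101.1 89.8
```

Emit:
carry_out(rows=[[17,-25,0,0.3,1],[17,-25,0,0,1],[17,-25,0,0,1],[18,-26,0,0,1],[0,0,0,0,1],[0,0,20,0,1],[0,0,20,0,1],[0,0,20,0,1],[0,0,20,0,1],[0,0,10,0,1],[0,0,0,0,1],[0,0,0,0,1]])

```text
t: 4.0
tool_pos: [0.4691, 0.1682, 0.1418]
tcp_rot: [0.0, 0.992, 0.126, 0.0]
contact_force: [-0.7, 0.6, 0.2]
grip_width: 0.0855
gripper_force: 0.0
```

```bash
python3 d.py 469.8 172.2 14.8 142
python3 - <<'E'
from h import *
p=shot('scene');q=shot('top')
a=np.asarray(p['image'])[190:320,340:450,::-1]; b=np.asarray(q['image'])[180:310,190:300,::-1]
cv2.imwrite('pics/c3.png',np.hstack([cv2.resize(i,(396,468),interpolation=cv2.INTER_CUBIC) for i in(a,b)]))
E
```

```text
t 4.0 tcp [469.1 168.2 141.8] yaw 14.53 F [-0.7  0.6  0.2] M [ 0.04 -0.07  0.02] w 85.5 g 0.0 j6 1.64
turn -0.27 shift 1.7 -3.6 -0.2
```

View pics/c3.png

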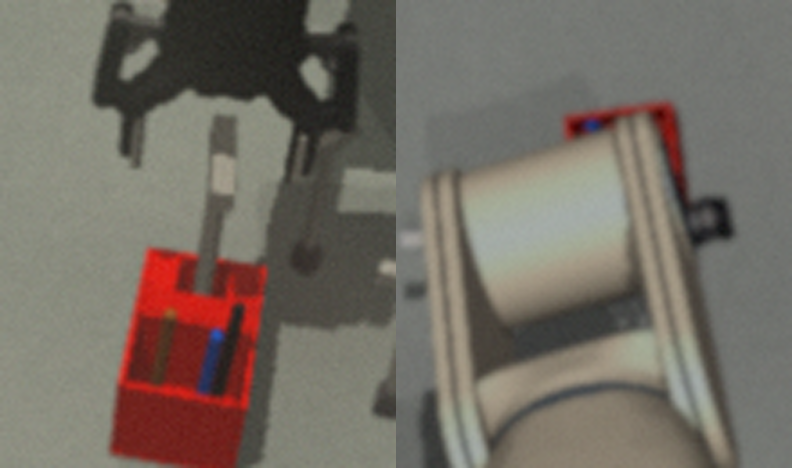

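The fingers straddle the bar (crop 222,165), with one on each side. The hand is about 4 mm off centre, so I correct that and close.

Emit:
carry_out(rows=[[1.5,-3.5,0,-0.3,1],[0,0,0,0,1],[0,0,0,0,0.4],[0,0,0,0,0.2],[0,0,0,0,0.1],[0,0,0,0,0],[0,0,0,0,0],[0,0,0,0,0],[0,0,0,0,0],[0,0,0,0,0],[0,0,0,0,0]], force=60)

```text
t: 5.2
tool_pos: [0.4695, 0.1725, 0.1414]
tcp_rot: [-0.0, 0.992, 0.129, 0.0]
contact_force: [-0.5, 0.7, 2.8]
grip_width: 0.0129
gripper_force: 58.8
```

```bash
python3 d.py 469.8 172.2 14.8 142
```

```text
t 5.2 tcp [469.5 172.5 141.4] yaw 14.85 F [-0.5  0.7  2.8] M [0.24 0.2  0.03] w 12.9 g 58.8 j6 1.64
turn 0.05 shift 0.2 0.3 -0.6
```

Emit:
carry_out(rows=[[0,0,-8,0,0],[0,0,-12,0,0],[0,0,-15,0,0],[0,0,-15,0,0],[0,0,-15,0,0],[0,0,-15,0,0],[0,0,-15,0,0],[0,0,-15,0,0],[0,0,-15,0,0],[0,0,-5,0,0],[0,0,0,0,0],[0,0,0,0,0]])

```text
t: 6.4
tool_pos: [0.469, 0.1722, 0.2709]
tcp_rot: [0.0, 0.992, 0.129, -0.0]
contact_force: [-0.5, 1.0, -3.5]
grip_width: 0.013
gripper_force: 58.8
```

```bash
python3 d.py 552 -156.8 27 271
python3 - <<'E'
from h import *
from m import edges,rect,blob
p=shot('scene')
a=np.asarray(p['image'])[110:330,330:470,::-1]
cv2.imwrite('pics/c4.png',cv2.resize(a,(382,600),interpolation=cv2.INTER_CUBIC))
E
```

```text
t 6.4 tcp [469.  172.2 270.9] yaw 14.85 F [-0.5  1.  -3.5] M [-0.02  0.02  0.03] w 13.0 g 58.8 j6 1.64
turn -12.15 shift -75.4 330.8 -0.1
```

View pics/c4.png

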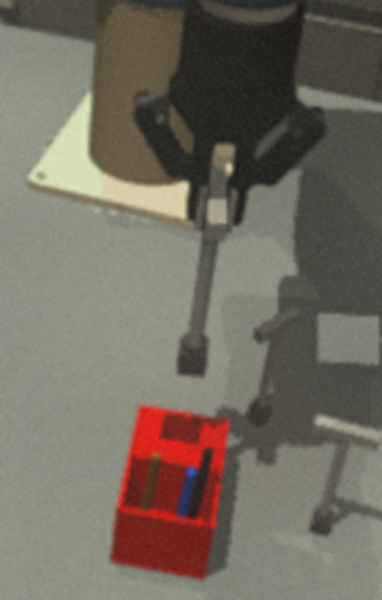

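The key hangs from the gripper, clear of the tidy, with its foot at about scene (400,240). I compare that with a straight-down projection.

Run:
```python
from h import *
p=shot('scene')
for z in (.133,.155): print(z,proj(p,[.469,.1722,z]).round(1))
for s in('grip',): 
  print([ (d['box'],d['confidence']) for d in search_frame('key_grip',p)][:2])
g=cv2.cvtColor(np.asarray(p['image']),cv2.COLOR_RGB2GRAY)
for r in (205,212,219,226,233,238,243): print(r,g[r,388:416].tolist(), 'pred axis', [proj(p,[.469,.1722,z])[0].round(1) for z in np.arange(.13,.28,.001) if abs(proj(p,[.469,.1722,z])[1]-r)<.4][:1])
```

```text
0.133 [399.  243.7]
0.155 [400.2 236.1]
[([444.5, 264.1, 471.1, 305.3], 0.65), ([423.7, 222.9, 441.1, 264.7], 0.53)]
205 [145, 143, 142, 142, 145, 144, 142, 142, 143, 146, 142, 143, 141, 143, 126, 98, 85, 89, 86, 79, 88, 131, 142, 142, 143, 142, 143, 140] pred axis [np.float64(404.9)]
212 [141, 146, 145, 147, 142, 146, 142, 141, 143, 148, 143, 147, 142, 128, 98, 93, 87, 89, 86, 96, 128, 147, 143, 143, 143, 146, 144, 143] pred axis [np.float64(403.9)]
219 [145, 145, 144, 145, 146, 144, 145, 145, 147, 147, 147, 145, 129, 103, 90, 91, 91, 84, 97, 132, 144, 145, 142, 137, 138, 135, 131, 132] pred axis [np.float64(402.8)]
226 [146, 144, 142, 146, 145, 142, 145, 146, 145, 146, 141, 124, 100, 95, 92, 86, 84, 103, 136, 146, 142, 143, 139, 136, 134, 136, 134, 129] pred axis [np.float64(401.7)]
233 [146, 146, 148, 144, 145, 148, 145, 139, 122, 96, 86, 87, 91, 94, 88, 79, 79, 99, 128, 142, 143, 142, 142, 143, 132, 131, 132, 130] pred axis [np.float64(400.6)]
238 [143, 145, 145, 145, 146, 149, 138, 109, 85, 74, 62, 64, 65, 66, 66, 62, 62, 78, 115, 138, 142, 145, 143, 144, 140, 136, 131, 130] pred axis [np.float64(399.9)]
243 [143, 143, 143, 145, 145, 142, 122, 84, 59, 57, 58, 61, 59, 59, 60, 62, 60, 89, 132, 144, 144, 141, 141, 138, 141, 140, 133, 128] pred axis [np.float64(399.1)]
```

Emit:
carry_out(rows=[[0,0,0,-6,0],[0,0,0,-6,0],[-3.4,15,0,0,0],[-6,26,0,0,0],[-6,26,0,0,0],[-6,26,0,0,0],[-6,26,0,0,0],[-6,26,0,0,0],[-6,26,0,0,0],[-6,26,0,0,0],[-6,26,0,0,0],[-6,26,0,0,0],[-6,26,0,0,0],[-6,26,0,0,0],[-6,26,0,0,0],[-3,15,0,0,0],[-3,14.8,0,0,0],[0,0,0,0,0],[0,0,0,0,0]])

```text
t: 8.45
tool_pos: [0.5577, -0.1823, 0.2709]
tcp_rot: [-0.0, 0.973, 0.232, -0.0]
contact_force: [-0.1, 0.4, -3.7]
grip_width: 0.0126
gripper_force: 58.9
```

```bash
python3 d.py 552 -156.8 27 262
python3 - <<'E'
from h import *
p=shot('scene','sc5.png');q=shot('top','top5.png')
np.set_printoptions(precision=1,suppress=True)
s=status.observe();t=s['tool_pos']
f=np.array([t[0],t[1],t[2]+.019-.157])
print('foot pred',proj(p,f),proj(p,f+[0,0,.022]),'mouth pred',proj(p,[.552,-.1568,.11]),'top',proj(q,[.552,-.1568,.11]),proj(q,f))
a=cv2.resize(np.asarray(p['image'])[190:270,205:305,::-1],(750,600),interpolation=cv2.INTER_CUBIC)
cv2.imwrite('pics/c5.png',a)
E
```

```text
t 8.45 tcp [ 557.7 -182.3  270.9] yaw 26.84 F [-0.1  0.4 -3.7] M [0.03 0.01 0.02] w 12.6 g 58.9 j6 0.77
turn -0.16 shift 6.5 -25.3 8.9
foot pred [235.6 225.6] [234.4 218. ] mouth pred [247.5 234.7] top [389.1 218.8] [400.8 215.9]
```

View pics/c5.png

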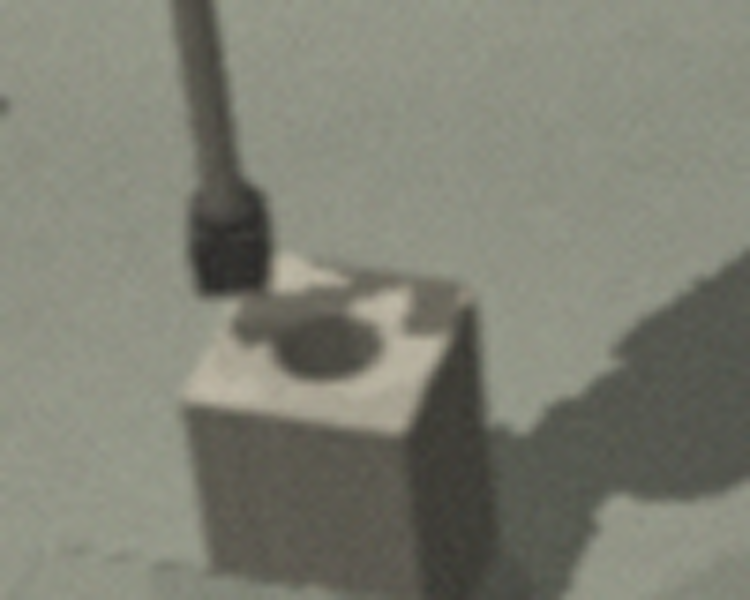

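The foot (crop 230,240) hangs beside the mouth (crop 328,345) because I wrote one row too many. I correct that and re-measure over the mouth.

Emit:
carry_out(rows=[[2,-8,0,0,0],[2,-9,0,0,0],[2.5,-8.3,0,0,0],[0,0,0,0,0],[0,0,0,0,0],[0,0,0,0,0]])

```text
t: 9.15
tool_pos: [0.5525, -0.1572, 0.2715]
tcp_rot: [0.0, 0.973, 0.232, 0.0]
contact_force: [-0.2, 0.1, -3.2]
grip_width: 0.013
gripper_force: 58.9
```

```bash
python3 d.py 552 -156.8 27 262
python3 - <<'E'
from h import *
p=shot('scene','sc6.png');q=shot('top')
np.set_printoptions(precision=1,suppress=True)
t=status.observe()['tool_pos']
f=np.array([t[0],t[1],t[2]+.019-.157])
for h in(0,.011,.022,.06,.1):print(h,proj(p,f+[0,0,h]))
a=cv2.resize(np.asarray(p['image'])[190:270,205:305,::-1],(750,600),interpolation=cv2.INTER_CUBIC)
b=cv2.imread('pics/sc5.png')[190:270,205:305]
# predicted outlines: mouth (green), foot bottom circle 24mm(red)
u=lambda X:((proj(p,X)-[205,190]+.5)*7.5).astype(int)
for c,r,col in(([.552,-.1568,.11],.016,(0,255,0)),(f,.0135,(0,0,255)),(f+[0,0,.022],.0135,(0,0,255))):
    pts=np.array([u(np.array(c)+[r*np.cos(i),r*np.sin(i),0]) for i in np.linspace(0,6.28,40)])
    cv2.polylines(a,[pts],True,col,1)
p5=cv2.resize(b,(750,600),interpolation=cv2.INTER_CUBIC)
pts=np.array([u(np.array([.552,-.1568,.11])+[.016*np.cos(i),.016*np.sin(i),0]) for i in np.linspace(0,6.28,40)])
cv2.polylines(p5,[pts],True,(0,255,0),1)
out=np.vstack([a[:,100:500],]) 
cv2.imwrite('pics/c6.png',np.hstack([a[60:460,80:480],p5[60:460,80:480]]))
E
```

```text
t 9.15 tcp [ 552.5 -157.2  271.5] yaw 26.86 F [-0.2  0.1 -3.2] M [-0.03  0.   -0.03] w 13.0 g 58.9 j6 0.8
turn -0.14 shift -0.2 -0.6 9.5
0 [246.1 226.9]
0.011 [245.6 223.2]
0.022 [245.1 219.3]
0.06 [243.2 205.7]
0.1 [241.2 190.6]
```

View pics/c6.png

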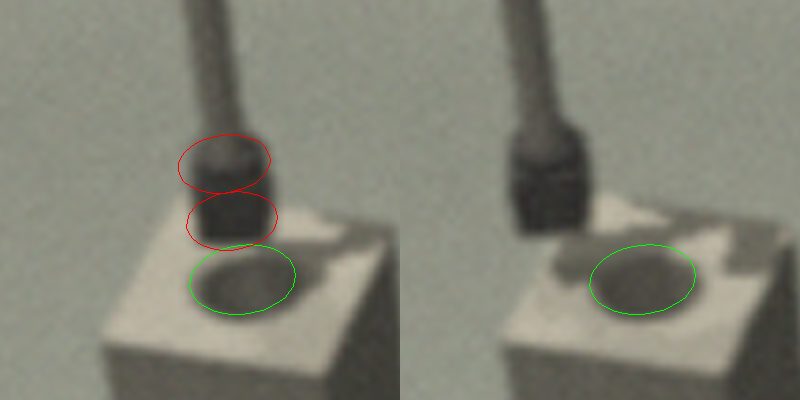

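Actual mouth and foot sit about the same small amount (≤6 crop px) to the right of their predictions, so their relative alignment is within 1 mm. I lower slowly.

Emit:
carry_out(rows=[[-0.3,-0.5,8,0,0],[0,0,8,0,0],[0,0,6,0,0],[0,0,3,0,0],[0,0,3,0,0],[0,0,3,0,0],[0,0,0,0,0],[0,0,0,0,0]])

```text
t: 10.05
tool_pos: [0.5519, -0.157, 0.2404]
tcp_rot: [0.0, 0.973, 0.232, 0.0]
contact_force: [-0.2, -0.3, -2.6]
grip_width: 0.013
gripper_force: 58.9
```

```bash
python3 d.py 552 -156.8 27 169.4
```

```text
t 10.05 tcp [ 551.9 -157.   240.4] yaw 26.85 F [-0.2 -0.3 -2.6] M [ 0.02  0.03 -0.06] w 13.0 g 58.9 j6 0.8
turn -0.15 shift 0.1 -0.1 71.0
```

Emit:
carry_out(rows=[[0,0,6,0,0],[0,0,8,0,0],[0,0,8,0,0],[0,0,8,0,0],[0,0,8,0,0],[0,0,8,0,0],[0,0,8,0,0],[0,0,6,0,0],[0,0,3,0,0],[0,0,0,0,0]])

```text
t: 11.05
tool_pos: [0.5516, -0.1568, 0.1768]
tcp_rot: [-0.0, 0.973, 0.232, -0.0]
contact_force: [0.2, 1.1, -3.1]
grip_width: 0.0128
gripper_force: 58.8
```

Emit:
carry_out(rows=[[0,0,2,0,0],[0,0,1.5,0,0],[0,0,1,0,0],[0,0,1,0,0],[0,0,1,0,0],[0,0,1,0,0],[0,0,0,0,0]])

```text
t: 11.75
tool_pos: [0.5517, -0.1569, 0.1697]
tcp_rot: [-0.0, 0.973, 0.232, -0.0]
contact_force: [-0.2, -0.1, -2.6]
grip_width: 0.0129
gripper_force: 58.9
```

Foot at about 32 mm, free. I go down in small steps.

Emit:
carry_out(rows=[[0,0,1,0,0],[0,0,1,0,0],[0,0,1,0,0],[0,0,1,0,0],[0,0,0,0,0]])

```text
t: 12.25
tool_pos: [0.5517, -0.1569, 0.1656]
tcp_rot: [-0.0, 0.973, 0.232, -0.0]
contact_force: [-0.4, 1.0, -4.1]
grip_width: 0.0132
gripper_force: 58.9
```

Emit:
carry_out(rows=[[0,0,0.7,0,0],[0,0,0.7,0,0],[0,0,0.6,0,0],[0,0,0,0,0]])

```text
t: 12.65
tool_pos: [0.5518, -0.1568, 0.1639]
tcp_rot: [-0.0, 0.973, 0.232, 0.0]
contact_force: [-0.5, -0.2, -0.8]
grip_width: 0.0131
gripper_force: 59.2
```

Emit:
carry_out(rows=[[0,0,0.5,0,0],[0,0,0.5,0,0],[0,0,0,0,0]])

```text
t: 12.95
tool_pos: [0.5517, -0.1568, 0.1627]
tcp_rot: [-0.0, 0.973, 0.232, -0.0]
contact_force: [-1.1, 1.0, -1.0]
grip_width: 0.013
gripper_force: 59.2
```

Emit:
carry_out(rows=[[0,0,0.5,0,0],[0,0,0.5,0,0],[0,0,0,0,0]])

```text
t: 13.25
tool_pos: [0.5518, -0.1569, 0.1618]
tcp_rot: [-0.0, 0.973, 0.232, -0.0]
contact_force: [-0.9, 0.6, 0.5]
grip_width: 0.0128
gripper_force: 59.5
```

Emit:
carry_out(rows=[[0,0,0,-3,0],[0,0,0,-3,0],[0,0,0,-3,0],[0,0,0,0,0]])

```text
t: 13.65
tool_pos: [0.5517, -0.1569, 0.1615]
tcp_rot: [-0.0, 0.951, 0.308, -0.0]
contact_force: [0.2, 1.2, -2.9]
grip_width: 0.013
gripper_force: 58.9
```

Emit:
carry_out(rows=[[0,0,0,-3,0],[0,0,0,-3,0],[0,0,0,-3,0],[0,0,0,0,0]])

```text
t: 14.05
tool_pos: [0.5519, -0.157, 0.1616]
tcp_rot: [0.0, 0.925, 0.381, -0.0]
contact_force: [0.6, 0.0, -2.5]
grip_width: 0.0128
gripper_force: 58.9
```

Contact is gone, so the key may have dropped into engagement. I test by going lower.

Emit:
carry_out(rows=[[0,0,0.7,0,0],[0,0,0.7,0,0],[0,0,0.6,0,0],[0,0,0,0,0]])

```text
t: 14.45
tool_pos: [0.5517, -0.1569, 0.1597]
tcp_rot: [-0.0, 0.924, 0.381, -0.0]
contact_force: [-0.7, -0.6, -3.4]
grip_width: 0.013
gripper_force: 58.9
```

Emit:
carry_out(rows=[[0,0,1,0,0],[0,0,1,0,0],[0,0,1,0,0],[0,0,0,0,0]])

```text
t: 14.85
tool_pos: [0.5517, -0.1569, 0.1566]
tcp_rot: [-0.0, 0.924, 0.381, -0.0]
contact_force: [-0.1, 0.1, -3.3]
grip_width: 0.0132
gripper_force: 58.9
```

Engaged. I continue to near seated (foot ~9 mm, TCP 146.4).

Emit:
carry_out(rows=[[0,0,1.5,0,0],[0,0,1.5,0,0],[0,0,1.5,0,0],[0,0,1.5,0,0],[0,0,0,0,0]])

```text
t: 15.35
tool_pos: [0.5517, -0.1569, 0.1505]
tcp_rot: [-0.0, 0.924, 0.381, -0.0]
contact_force: [-0.3, -0.5, -3.8]
grip_width: 0.0132
gripper_force: 58.9
```

Emit:
carry_out(rows=[[0,0,1,0,0],[0,0,1,0,0],[0,0,1,0,0],[0,0,0.5,0,0],[0,0,0,0,0]])

```text
t: 15.85
tool_pos: [0.5518, -0.1569, 0.1472]
tcp_rot: [-0.0, 0.924, 0.381, -0.0]
contact_force: [0.1, -0.2, -2.9]
grip_width: 0.0129
gripper_force: 58.9
```

Emit:
carry_out(rows=[[0,0,0.5,0,0],[0,0,0.5,0,0],[0,0,0,0,0]])

```text
t: 16.15
tool_pos: [0.5518, -0.1569, 0.1463]
tcp_rot: [-0.0, 0.924, 0.381, -0.0]
contact_force: [-0.2, -0.7, -2.1]
grip_width: 0.0131
gripper_force: 58.9
```

```bash
python3 d.py 552 -156.8 27 145.4
```

```text
t 16.15 tcp [ 551.8 -156.9  146.3] yaw 44.85 F [-0.2 -0.7 -2.1] M [-0.02 -0.09  0.03] w 13.1 g 58.9 j6 0.49
turn 17.85 shift 0.3 0.0 0.9
```

Emit:
carry_out(rows=[[0,0,0,4,0],[0,0,0,4,0],[0,0,0,4,0],[0,0,0,4,0],[0,0,0,4,0],[0,0,0,4,0],[0,0,0,4,0],[0,0,0,4,0],[0,0,0,0,0]])

```text
t: 17.05
tool_pos: [0.5515, -0.1567, 0.1462]
tcp_rot: [-0.0, 0.994, 0.112, -0.0]
contact_force: [-0.2, 0.3, -4.0]
grip_width: 0.0126
gripper_force: 58.9
```

```bash
python3 d.py 552 -156.8 27 145.4
```

```text
t 17.05 tcp [ 551.5 -156.7  146.2] yaw 12.82 F [-0.2  0.3 -4. ] M [0.32 0.2  0.02] w 12.6 g 58.9 j6 1.05
turn -14.18 shift 0.4 0.4 0.8
```

Emit:
carry_out(rows=[[0,0,0,4,0],[0,0,0,4,0],[0,0,0,4,0],[0,0,0,4,0]])

```text
t: 17.45
tool_pos: [0.5515, -0.1567, 0.1462]
tcp_rot: [-0.0, 1.0, -0.028, -0.0]
contact_force: [-1.2, 1.0, -3.4]
grip_width: 0.0129
gripper_force: 58.9
```

```bash
python3 d.py 552 -156.8 27 145.4
python3 - <<'E'
from h import *
p=shot('scene'); q=shot('top')
np.set_printoptions(precision=1,suppress=True)
a=np.radians(10.95)
print([proj(p,[.552+r*np.cos(a),-.1568+r*np.sin(a),.05]) for r in(.035,.062)],[proj(q,[.552+r*np.cos(a),-.1568+r*np.sin(a),.05]) for r in(.035,.062)])
A=cv2.resize(np.asarray(p['image'])[210:290,200:290,::-1],(400,356),interpolation=cv2.INTER_CUBIC)
B=cv2.resize(np.asarray(q['image'])[160:240,345:435,::-1],(400,356),interpolation=cv2.INTER_CUBIC)
cv2.imwrite('pics/c7.png',np.hstack([A,B]))
E
```

```text
t 17.45 tcp [ 551.5 -156.7  146.2] yaw -3.18 F [-1.2  1.  -3.4] M [0.29 0.21 0.12] w 12.9 g 58.9 j6 1.33
turn -30.18 shift 0.4 0.4 0.8
[array([245.2, 264.1]), array([241.2, 272.3])] [array([383.8, 207.3]), array([382. , 196.9])]
```

View pics/c7.png

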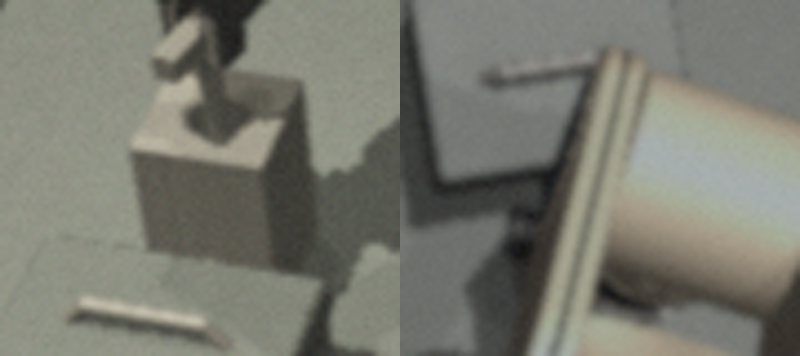

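The key is down the shaft, with its bar at crop (180,45). The bolt is hidden behind the box and arm, so I use the moment: Mz is about 0.12, which is the stem's friction, so the stem is turning. I continue to the stop.

Emit:
carry_out(rows=[[0,0,0,3,0],[0,0,0,3,0]])

```text
t: 17.75
tool_pos: [0.5515, -0.1567, 0.1462]
tcp_rot: [-0.0, 0.997, -0.079, -0.0]
contact_force: [-1.9, 0.2, -3.7]
grip_width: 0.0129
gripper_force: 58.9
```

```bash
python3 d.py 552 -156.8 27 145.4
```

```text
t 17.75 tcp [ 551.5 -156.7  146.2] yaw -9.07 F [-1.9  0.2 -3.7] M [0.34 0.27 0.12] w 12.9 g 58.9 j6 1.43
turn -36.07 shift 0.4 0.3 0.8
```

Emit:
carry_out(rows=[[0,0,0,3,0],[0,0,0,2,0]])

```text
t: 17.95
tool_pos: [0.5515, -0.1567, 0.1462]
tcp_rot: [-0.0, 0.992, -0.122, -0.0]
contact_force: [-1.2, 1.1, -3.4]
grip_width: 0.0131
gripper_force: 58.9
```

```bash
python3 d.py 552 -156.8 27 145.4
```

```text
t 17.95 tcp [ 551.5 -156.7  146.2] yaw -14.06 F [-1.2  1.1 -3.4] M [0.3  0.26 0.11] w 13.1 g 58.9 j6 1.52
turn -41.06 shift 0.4 0.3 0.8
```

Emit:
carry_out(rows=[[0,0,0,2,0],[0,0,0,1,0]])

```text
t: 18.15
tool_pos: [0.5515, -0.1567, 0.1462]
tcp_rot: [-0.0, 0.989, -0.148, -0.0]
contact_force: [-0.5, 0.0, -3.2]
grip_width: 0.0134
gripper_force: 58.9
```

```bash
python3 d.py 552 -156.8 27 145.4
```

```text
t 18.15 tcp [ 551.5 -156.7  146.2] yaw -17.05 F [-0.5  0.  -3.2] M [0.4  0.29 0.14] w 13.4 g 58.9 j6 1.57
turn -44.05 shift 0.4 0.3 0.8
```

Emit:
carry_out(rows=[[0,0,0,2,0],[0,0,0,1,0]])

```text
t: 18.35
tool_pos: [0.5516, -0.1567, 0.1462]
tcp_rot: [-0.0, 0.985, -0.174, -0.0]
contact_force: [-1.4, 2.1, -3.2]
grip_width: 0.0129
gripper_force: 58.9
```

```bash
python3 d.py 552 -156.8 27 145.4
```

```text
t 18.35 tcp [ 551.6 -156.7  146.2] yaw -20.1 F [-1.4  2.1 -3.2] M [0.39 0.33 0.12] w 12.9 g 58.9 j6 1.62
turn -47.1 shift 0.4 0.2 0.8
```

Emit:
carry_out(rows=[[0,0,0,1,0],[0,0,0,1,0]])

```text
t: 18.55
tool_pos: [0.5517, -0.1568, 0.1462]
tcp_rot: [-0.0, 0.981, -0.192, -0.0]
contact_force: [-1.0, 1.0, -3.5]
grip_width: 0.0129
gripper_force: 58.9
```

```bash
python3 d.py 552 -156.8 27 145.4
```

```text
t 18.55 tcp [ 551.7 -156.8  146.2] yaw -22.16 F [-1.   1.  -3.5] M [0.5  0.31 0.13] w 12.9 g 58.9 j6 1.66
turn -49.16 shift 0.3 0.2 0.8
```

Emit:
carry_out(rows=[[0,0,0,1,0],[0,0,0,1,0]])

```text
t: 18.75
tool_pos: [0.5517, -0.1568, 0.1462]
tcp_rot: [-0.0, 0.978, -0.21, -0.0]
contact_force: [-1.5, 1.6, -4.1]
grip_width: 0.0132
gripper_force: 58.8
```

```bash
python3 d.py 552 -156.8 27 145.4
```

```text
t 18.75 tcp [ 551.7 -156.8  146.2] yaw -24.21 F [-1.5  1.6 -4.1] M [0.47 0.32 0.08] w 13.2 g 58.8 j6 1.7
turn -51.21 shift 0.3 0.1 0.8
```

Emit:
carry_out(rows=[[0,0,0,1,0],[0,0,0,1,0]])

```text
t: 18.95
tool_pos: [0.5517, -0.1568, 0.1462]
tcp_rot: [-0.0, 0.974, -0.227, -0.0]
contact_force: [-0.4, 2.8, -3.9]
grip_width: 0.013
gripper_force: 58.7
```

```bash
python3 d.py 552 -156.8 27 145.4
```

```text
t 18.95 tcp [ 551.7 -156.8  146.2] yaw -26.22 F [-0.4  2.8 -3.9] M [0.46 0.39 0.11] w 13.0 g 58.7 j6 1.73
turn -53.22 shift 0.3 0.1 0.8
```

Emit:
carry_out(rows=[[0,0,0,1,0],[0,0,0,1,0]])

```text
t: 19.15
tool_pos: [0.5517, -0.1569, 0.1462]
tcp_rot: [0.0, 0.97, -0.244, -0.0]
contact_force: [-0.8, 2.2, -5.5]
grip_width: 0.0129
gripper_force: 58.7
```

```bash
python3 d.py 552 -156.8 27 145.4
```

```text
t 19.15 tcp [ 551.7 -156.9  146.2] yaw -28.22 F [-0.8  2.2 -5.5] M [0.49 0.4  0.25] w 12.9 g 58.7 j6 1.77
turn -55.22 shift 0.3 0.1 0.8
```

Emit:
carry_out(rows=[[0,0,0,1,0],[0,0,0,1,0]])

```text
t: 19.35
tool_pos: [0.5517, -0.1569, 0.1462]
tcp_rot: [0.0, 0.965, -0.261, -0.0]
contact_force: [-0.3, 1.6, -4.8]
grip_width: 0.0127
gripper_force: 58.7
```

```bash
python3 d.py 552 -156.8 27 145.4
```

```text
t 19.35 tcp [ 551.7 -156.9  146.2] yaw -30.21 F [-0.3  1.6 -4.8] M [0.55 0.42 0.38] w 12.7 g 58.7 j6 1.8
turn -57.21 shift 0.3 0.0 0.8
```

Mz has risen from 0.11 to 0.38 over the last 4°, so this is the hard stop (about 57° of drag). I back off inside the socket play, then draw the key out.

Emit:
carry_out(rows=[[0,0,0,-3,0],[0,0,0,-3,0],[0,0,0,-3,0],[0,0,0,-2,0],[0,0,0,0,0]])

```text
t: 19.85
tool_pos: [0.552, -0.157, 0.1465]
tcp_rot: [-0.0, 0.986, -0.167, 0.0]
contact_force: [-1.6, 1.3, -4.0]
grip_width: 0.0127
gripper_force: 58.9
```

```bash
python3 d.py 551.8 -156.9 -20 145.4
```

```text
t 19.85 tcp [ 552.  -157.   146.5] yaw -19.19 F [-1.6  1.3 -4. ] M [0.5  0.38 0.04] w 12.7 g 58.9 j6 1.61
turn 0.81 shift -0.2 -0.0 1.1
```

Emit:
carry_out(rows=[[0,0,-2,0,0],[0,0,-3,0,0],[0,0,-4,0,0],[0,0,-4,0,0],[0,0,-4,0,0],[0,0,-4,0,0],[0,0,-4,0,0],[0,0,0,0,0]])

```text
t: 20.65
tool_pos: [0.5526, -0.1572, 0.1723]
tcp_rot: [0.0, 0.986, -0.166, 0.001]
contact_force: [-0.1, -0.9, -3.5]
grip_width: 0.0129
gripper_force: 58.9
```

```bash
python3 d.py 551.8 -156.9 -20 272
```

```text
t 20.65 tcp [ 552.6 -157.2  172.3] yaw -19.15 F [-0.1 -0.9 -3.5] M [ 0.   -0.01 -0.02] w 12.9 g 58.9 j6 1.61
turn 0.85 shift -0.9 0.0 -99.7
```

Emit:
carry_out(rows=[[-0.4,0,-6,0,0],[0,0,-9,0,0],[0,0,-9,0,0],[0,0,-9,0,0],[0,0,-9,0,0],[0,0,-9,0,0],[0,0,-9,0,0],[0,0,-9,0,0],[0,0,-9,0,0],[0,0,-9,0,0],[0,0,-9,0,0],[0,0,-5,0,0],[0,0,0,0,0]])

```text
t: 21.95
tool_pos: [0.5519, -0.1569, 0.2732]
tcp_rot: [0.0, 0.986, -0.166, 0.001]
contact_force: [0.2, 0.4, -3.3]
grip_width: 0.013
gripper_force: 59.0
```

```bash
python3 d.py 469.5 172.5 14.85 272
```

```text
t 21.95 tcp [ 551.9 -156.9  273.2] yaw -19.15 F [ 0.2  0.4 -3.3] M [-0.02  0.   -0.01] w 13.0 g 59.0 j6 1.61
turn -34.0 shift 4.8 -339.5 1.2
```

Emit:
carry_out(rows=[[0,0,0,-7,0],[0,0,0,-7,0],[0,0,0,-7,0],[0,0,0,-7,0],[0,0,0,-6,0],[0.4,-14,0,0,0],[0.4,-26,0,0,0],[0.4,-26,0,0,0],[0.4,-26,0,0,0],[0.4,-26,0,0,0],[0.4,-26,0,0,0],[0.4,-26,0,0,0],[0.4,-26,0,0,0],[0.4,-26,0,0,0],[0.4,-26,0,0,0],[0.4,-26,0,0,0],[0.4,-26,0,0,0],[0,-26,0,0,0],[0,-13.5,0,0,0],[0,0,0,0,0]])

```text
t: 23.95
tool_pos: [0.4683, 0.174, 0.2722]
tcp_rot: [-0.0, 0.992, 0.13, -0.0]
contact_force: [0.2, -0.4, -3.0]
grip_width: 0.0131
gripper_force: 59.0
```

Emit:
carry_out(rows=[[0,0,0,0,0],[0,0,0,0,0]])

```text
t: 24.15
tool_pos: [0.4692, 0.172, 0.2723]
tcp_rot: [0.0, 0.992, 0.129, -0.0]
contact_force: [-0.1, -0.2, -2.8]
grip_width: 0.013
gripper_force: 59.0
```

```bash
python3 d.py 469.5 172.5 14.85 272
python3 - <<'E'
from h import *
p=shot('scene','sc8.png')
t=status.observe()['tool_pos']
g=cv2.cvtColor(np.asarray(p['image']),cv2.COLOR_RGB2GRAY).astype(float)
for r in (205,212,219,226,233,238,242):
    w=np.clip(135-g[r,388:412],0,50); x=(w*np.arange(388,412)).sum()/w.sum()
    pr=[proj(p,[t[0],t[1],z])[0].round(1) for z in np.arange(.13,.28,.0005) if abs(proj(p,[t[0],t[1],z])[1]-r)<.4][0]
    print(r,x.round(2),pr)
E
```

```text
t 24.15 tcp [469.2 172.  272.3] yaw 14.79 F [-0.1 -0.2 -2.8] M [-0.06  0.02 -0.01] w 13.0 g 59.0 j6 1.64
turn -0.06 shift 0.5 -0.4 0.3
205 405.4 404.7
212 404.47 403.7
219 403.49 402.6
226 402.31 401.5
233 400.65 400.5
238 400.41 399.7
242 399.94 399.1
```

Emit:
carry_out(rows=[[0.5,-0.4,8,0,0],[0,0,10,0,0],[0,0,10,0,0],[0,0,10,0,0],[0,0,10,0,0],[0,0,8,0,0],[0,0,4,0,0],[0,0,4,0,0],[0,0,4,0,0],[0,0,4,0,0],[0,0,0,0,0]])

```text
t: 25.3
tool_pos: [0.4692, 0.1731, 0.1999]
tcp_rot: [0.0, 0.992, 0.129, -0.0]
contact_force: [-0.6, 0.7, -3.5]
grip_width: 0.013
gripper_force: 59.0
```

```bash
python3 d.py 469.5 172.5 14.85 142
```

```text
t 25.3 tcp [469.2 173.1 199.9] yaw 14.85 F [-0.6  0.7 -3.5] M [-0.01 -0.   -0.04] w 13.0 g 59.0 j6 1.64
turn 0.0 shift 0.1 0.6 57.9
```

Foot at 62 mm, inside the rim and free. I lower on.

Emit:
carry_out(rows=[[0,0.4,4,0,0],[0,0,6,0,0],[0,0,7,0,0],[0,0,7,0,0],[0,0,7,0,0],[0,0,7,0,0],[0,0,6,0,0],[0,0,5,0,0],[0,0,3,0,0],[0,0,2,0,0],[0,0,0,0,0]])

```text
t: 26.4
tool_pos: [0.4695, 0.1727, 0.1462]
tcp_rot: [0.0, 0.992, 0.129, -0.0]
contact_force: [-1.0, 0.0, -2.5]
grip_width: 0.0129
gripper_force: 59.0
```

Emit:
carry_out(rows=[[0,0,1,0,0],[0,0,1,0,0],[0,0,1,0,0],[0,0,0,0,0]])

```text
t: 26.8
tool_pos: [0.4695, 0.1727, 0.1433]
tcp_rot: [0.0, 0.992, 0.129, -0.0]
contact_force: [0.5, -1.4, -2.8]
grip_width: 0.0127
gripper_force: 59.0
```

Emit:
carry_out(rows=[[0,0,0.7,0,0],[0,0,0.5,0,0],[0,0,0.4,0,0],[0,0,0,0,0]])

```text
t: 27.2
tool_pos: [0.4695, 0.1728, 0.1417]
tcp_rot: [-0.0, 0.992, 0.129, -0.0]
contact_force: [-0.3, 0.9, -4.2]
grip_width: 0.0129
gripper_force: 59.0
```

```bash
python3 d.py 469.5 172.5 14.85 142
```

```text
t 27.2 tcp [469.5 172.8 141.7] yaw 14.85 F [-0.3  0.9 -4.2] M [ 0.03  0.01 -0.02] w 12.9 g 59.0 j6 1.64
turn 0.0 shift -0.1 0.2 -0.3
```

Emit:
carry_out(rows=[[0,0,0.5,0,0],[0,0,0.5,0,0],[0,0,0,0,0]])

```text
t: 27.5
tool_pos: [0.4701, 0.1729, 0.1414]
tcp_rot: [-0.0, 0.992, 0.129, 0.001]
contact_force: [-2.0, -1.0, 4.8]
grip_width: 0.013
gripper_force: 60.2
```

```bash
python3 d.py 469.5 172.5 14.85 142
```

```text
t 27.5 tcp [470.1 172.9 141.4] yaw 14.85 F [-2.  -1.   4.8] M [-0.11  0.3  -0.01] w 13.0 g 60.2 j6 1.64
turn -0.0 shift -0.6 0.3 -0.6
```

On the floor, at the same height as at the grasp. I ease off and release.

Emit:
carry_out(rows=[[0,0,-0.6,0,0],[0,0,0,0,0],[0,0,0,0,0.18],[0,0,0,0,0.25],[0,0,0,0,0.4],[0,0,0,0,0.7],[0,0,0,0,1],[0,0,0,0,1],[0,0,0,0,1],[0,0,0,0,1],[0,0,0,0,1],[0,0,0,0,1]], force=20)

```text
t: 28.7
tool_pos: [0.4695, 0.1727, 0.1413]
tcp_rot: [-0.0, 0.992, 0.129, -0.0]
contact_force: [-0.2, -0.6, 0.3]
grip_width: 0.0852
gripper_force: 0.0
```

```bash
python3 d.py 469.5 172.5 14.85 142
```

```text
t 28.7 tcp [469.5 172.7 141.3] yaw 14.85 F [-0.2 -0.6  0.3] M [ 0.04 -0.02 -0.02] w 85.2 g 0.0 j6 1.64
turn -0.0 shift -0.1 0.2 -0.7
```

Emit:
carry_out(rows=[[0,0,-10,0,1],[0,0,-20,0,1],[0,0,-25,0,1],[0,0,-25,0,1],[0,0,-25,0,1],[-20,33,0,0,1],[-20,33,0,0,1],[-20,33,0,0,1],[-20,33,0,0,1],[-20,33,0,0,1],[-20,33,0,0,1],[-20,33,0,0,1],[-20,33,0,0,1],[-20,33,0,0,1],[-20,33,0,0,1],[-20,33,0,0,1],[-20,33,0,0,1],[-20,33,0,0,1],[-20,33,0,0,1],[-20,33,0,0,1]])

```text
t: 30.7
tool_pos: [0.3057, -0.3842, 0.2472]
tcp_rot: [0.0, 0.992, 0.129, 0.0]
contact_force: [0.8, 1.3, 0.8]
grip_width: 0.0858
gripper_force: 0.0
```

Emit:
carry_out(rows=[[-20,33,0,0,1],[-20,33,0,0,1],[-20,33,0,0,1],[-20,33,0,0,1],[0,0,0,0,1],[0,0,0,0,1]])

```text
t: 31.3
tool_pos: [0.2625, -0.5308, 0.2465]
tcp_rot: [-0.0, 0.992, 0.128, 0.0]
contact_force: [1.0, 0.9, 0.3]
grip_width: 0.0854
gripper_force: 0.0
```

```bash
python3 m.py 2>&1 | grep -v tidy
python3 - <<'E'
from h import *
p=shot('scene','sc9.png'); q=shot('top','top9.png')
L=lambda a:cv2.cvtColor(a,cv2.COLOR_BGR2LAB)
f=lambda a,b,w,h:cv2.resize(a,(w,h),interpolation=cv2.INTER_CUBIC)
t0=cv2.imread('pics/top0.png')[185:245,350:420];t1=cv2.imread('pics/top9.png')[185:245,350:420]
k=cv2.imread('pics/sc9.png')[200:330,360:480]
cv2.imwrite('pics/c8.png',np.hstack([f(np.clip(x.astype(float)*g,0,255).astype(np.uint8),0,w,300) for x,w,g in((t0,280,1.5),(t1,280,1.5),(k,240,1))]))
E
```

```text
key ((470.25579833984375, 172.23135375976562), (68.70646667480469, 13.049247741699219), 14.890822410583496) 14.890836 [250.7512 247.2486]
post ((552.3203125, -157.7541046142578), (71.17735290527344, 71.64884185791016), 10.652477264404297) 100.652466
mouth [389.0947 218.7354] ((551.9981689453125, -156.83706665039062), 16.873199462890625) ((551.9364624023438, -156.79403686523438), (33.35892868041992, 32.54430389404297), 46.59181213378906) [ 0.552  -0.1568  0.11  ]
key ((470.26904296875, 172.25411987304688), (68.4868392944336, 13.052361488342285), 14.738391876220703) 14.738388 [250.7554 247.2653]
post ((552.4058837890625, -157.754150390625), (70.56010437011719, 72.32189178466797), 9.978095054626465) 99.97813
mouth [389.1024 218.7219] ((551.9801025390625, -156.8265838623047), 16.963537216186523) ((552.1508178710938, -156.94952392578125), (33.492069244384766, 32.46478271484375), 15.369989395141602) [ 0.5521 -0.1568  0.11  ]
key ((470.3483581542969, 172.16725158691406), (68.59364318847656, 12.99167251586914), 14.779195785522461) 14.779192 [250.7514 247.2299]
post ((552.2415771484375, -157.86029052734375), (71.39366149902344, 71.8376693725586), 10.952643394470215) 100.952644
mouth [389.1032 218.7218] ((551.955078125, -156.73410034179688), 16.895450592041016) ((552.0494384765625, -156.9426727294922), (33.398826599121094, 32.195945739746094), 43.19165802001953) [ 0.5521 -0.1568  0.11  ]
scene key bar blob [401.6481 232.3515] [398.5625 221.3125] [404.5625 243.0625]
```

View pics/c8.png

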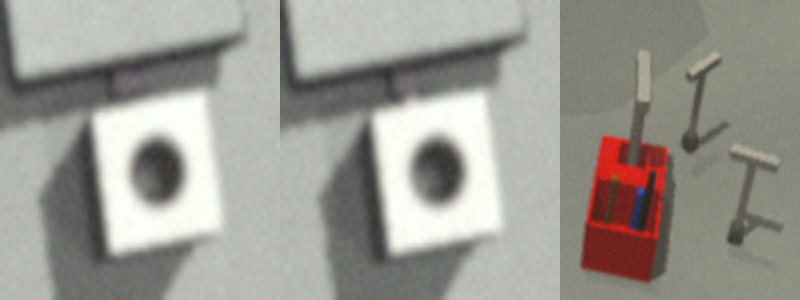

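The key is back exactly where it was. The gap beside the post now shows a bright spot (crop 408,97) that was not there before. I check the bolt numerically.

Run:
```python
from h import *
a=cv2.imread('pics/top0.png').astype(int);b=cv2.imread('pics/top9.png').astype(int)
d=(b-a).mean(2).astype(int)
q=shot('top'); an=np.radians(10.9)
for r in(.035,.045,.053,.062): print(r,[proj(q,[.552+r*np.cos(an),-.1568+r*np.sin(an),z]).round(1).tolist() for z in(.04,.06,.08)])
print(d[196:214,374:394]); print(b.mean(2).astype(int)[196:214,374:394])
```

```text
0.035 [[383.3, 207.7], [384.2, 206.8], [385.2, 206.0]]
0.045 [[382.7, 203.8], [383.6, 203.0], [384.6, 202.1]]
0.053 [[382.1, 200.8], [383.1, 199.9], [384.0, 199.0]]
0.062 [[381.6, 197.4], [382.5, 196.4], [383.4, 195.4]]
[[ 0 -3 -1  1  0  5  0  0 -1 -4  0  0  1  1  1  1 -4  1 -2  6]
 [ 0 -2  1  2  1 -2  0  0 -1 -2  1  0  2  0 -1  0 -4 -1  0 -3]
 [-1  0  1  0  0  3 -1  0  0  0  2  2 -4  4 -1  0 -4  0 -1  1]
 [ 2 -2  0  0  0  0 -1 -3 -1  1 -1 -1 -1  0  4 -3  1 -3  3  2]
 [-3  1 -4  3 -1 -2  0 -3  3  0 -1  1  0 -3  0  2  1  1  0  0]
 [ 2  2  0 -2  0  0  0  1  1 -4 -1 -3  0  0 -2  0  0  2  0  5]
 [ 0  0 -4 -3 -2  1  3  0  3  4 -1  0  3  0  0 -1  1  0 -1  4]
 [ 3  3 -1  1 -2  2  1  5 13 18  8  0  0  0 -4  2  0  3  0  0]
 [ 0 -3 -3  2 -4  0  6 20 29 27 15  6  1 -1  0  0  3  3 -2  2]
 [-4 -4  0  2 -3 -2  4 19 27 19 11  1  1  0  1  2 -1  2  0  0]
 [ 2 -1 -1  1  1  1  3  9 10 10  4  0  0 -1  2  1 -1  1 -1 -2]
 [ 2  0  2  3  0  0  0  0  3  2  2  3 -1 -1 -1  1  0  0  1  0]
 [ 0  0  1  1  0 -1  1  0 -1 -1  0  2  0  1  0 -1 -1 -2 -1  0]
 [ 0 -2 -2 -1  0  0 -2  0  2  0 -1  0 -1  1  2  3  0 -1  1  1
[... 1085 characters left out ...]
 154 158
  158 161]
 [ 92  99 102 112 118 122 128 140 148 154 156 156 158 160 164 166 165 166
  166 167]
 [124 135 139 143 148 154 152 158 163 165 164 166 166 166 167 168 168 166
  168 167]
 [149 156 159 162 163 165 165 166 165 166 165 167 167 167 168 169 166 165
  165 169]
 [154 162 164 164 166 165 164 167 168 167 166 166 167 169 169 167 165 164
  167 168]
 [150 165 166 169 167 165 166 164 166 166 168 165 164 161 159 158 159 161
  163 165]
 [143 162 167 165 164 169 168 167 166 165 164 159 154 147 140 138 138 145
  154 160]
 [140 161 165 168 165 166 167 168 165 162 155 145 131 117 107 105 106 117
  133 142]
 [135 157 165 166 167 168 166 164 161 153 137 115  99  83  75  71  77  86
  101 118]]
```

The bolt now bridges the gap into the keeper on the box. The torque stop also fits: the stem started about 0.52 rad off square, and with 1.0 rad of travel plus the lost motion the stop falls at the yaw where the torque rose. I hand in.

```bash
python3 -c "
from workcell import ctrl
print(ctrl.close_job())"
```

```text
the job is handed in; nothing more can be done
None
```

I turned the stem clockwise to its hard stop and stood the key back in its pocket, then handed the job in at about 32 s. Full bolt travel is inferred from the rise in torque at the stop and a partial view of the bolt, and the hand-in returned no verdict.

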